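# Slide a sample jug into its locked bay

## Task

Pull the lock plug up out of the roof of the free bay and drop it into the grey bin. Then slide the lying jug along the table, without lifting or tipping it, cap first into that bay until its cap is fully home against the back wall, easing it up to the wall rather than ramming it. Leave the full bay and all the other things as they are.

Things in the scene. Friction and masses are not known exactly. Their poses are not given: they have to be found in the camera images.
- bay: The free bay: a fixed aluminium hutch with a clear roof, open in front and underneath so that a jug slides in on the table. Origin on the table under its middle; x points from mouth to back wall, z up. Inside 142 mm deep (x -75 to +67), 100 wide, 80 high under the 4 mm roof; walls 5 mm thick, back wall 40 mm high.
- bay_mouth (a point): point on the table in the middle of the free bay's mouth (front edge of the roof); axes as the bay's. Two 50 mm high guide lips flare out from the mouth, reaching 21 mm ahead of it and 62 mm either side of the axis.
- socket (a point): centre of the top of the grey socket block (46 x 46 mm) on the free bay's roof, 55 mm behind the roof's front edge, 106 mm above the table; two sprung balls in it hold the lock plug
- full_bay: an identical fixed bay that already holds a jug and has no plug; same origin and axes as the free bay. Leave it alone.
- plug: The lock plug, 116 mm long, 120 g: a 16 mm square steel shank, a 30 x 36 mm black collar 75 to 80 mm above its tip and an upright black paddle grip on top. Origin at the shank's tip, z towards the grip. At first it stands in the socket, collar on the block, tip 31 mm above the table, and bars the bay; it snaps out upward at some 5 to 20 N and must rise 75 mm to clear the block.
- plug_grip (a point): middle of the plug's paddle grip, 98 mm above its tip; the paddle is 14 mm thick (x), 50 mm wide (y), 36 mm tall; axes as the plug's
- plug_mid (a point): point on the plug's axis 58 mm above its tip
- jug: The filled gold plastic jug lying flat on the table, 0.3 to 0.6 kg: body 90 mm long (x), 80 mm wide (y), 50 mm thick (z), then a narrower shoulder and a 30 mm cap; 130 mm overall. Origin under the middle of the 90 mm body, on the table; x points to the cap, z up.
- jug_cap (a point): centre of the cap's flat end, 85 mm ahead of the jug's origin, 25 mm above the table
- jug_base (a point): centre of the jug's flat base, 45 mm behind its origin, 25 mm above the table
- bin: grey open bin fixed to the table, 170 x 170 mm outside, 45 mm high, walls and floor 5 mm; origin under its centre
- cap_box: fixed cardboard box of caps, 160 x 160 x 50 mm, a bystander; origin under its centre
- jug_b: bystander: a jug like the other, standing upright, 130 mm tall, 80 x 50 mm; origin under its centre
- jug_c: bystander: another upright jug, same size; origin under its centre
- sealer: bystander: white hand sealer, a 90 mm disc with an upright handle, 140 mm tall; origin under its centre
- tape: bystander: roll of tape lying flat, 96 mm across, 48 mm high; origin under its centre
- spray: bystander: white bottle, 52 mm across, 150 mm tall; origin under its centre
- driver: bystander: screwdriver lying on the table near the robot, about 200 mm long; x along it
Mind the look-alikes: they are no part of the job. There is more than one size of the plug; the one meant has the size given above.

How it is judged:
By the outcome, as a careful person would: the job done as asked, in the order asked, and still so for the second after the job is handed in, with the robot touching nothing.
It also fails if it takes over 72 s, if anything falls off the work surface, if the arm or the gripper's body presses on something with over 40 N, if the wrist force passes 120 N, or if a joint passes its speed limit or range.

## Robot

A 6-joint arm with a two-finger parallel gripper is mounted at the origin on the work surface. World frame = base frame: x ahead of the robot, y to its left, z up, the work surface at z = 0. Lengths are in m, angles in rad, forces in N, time in s.
With the tool pointing down it reaches from about 0.3 to 0.775 m from the base axis. Payload 14.6 kg.
Tool frame: the origin (TCP) lies midway between the tips of the shut fingers; the grasp point (between the pads) lies 19 mm behind it (r.hold_point_z is the distance from the TCP to the grasp point, in m); z points along the fingers, y is the line along which they close (so a half turn about z gives the same grasp; the last joint's range is limited). The gripper opens to 94 mm and grips with 3 to 60 N. Pads are 16 mm wide; open, the fingers measure 119 mm over their backs; the gripper's body (75 mm by 177 mm) begins 78 mm behind the grasp point.
Start: joints at [-1.384, 0.3, 1.521, -0, 1.321, -0.067], TCP at [0.138, -0.532, 0.205] pointing down, gripper open.
Joint ranges: [-3.03, 3.03], [-0.79, 2.21], [0.23, 2.52], [-1.04, 4.18], [0, 3.07], [-2.55, 2.55]. Speed limits (rad/s): [2.22, 2.22, 2.57, 3.14, 3.14, 3.14].

## Interface

Orientations are given as a rotation vector (axis times angle).
In Python, from workcell import r gives the robot as it stands. The module is installed in compiled form; this text tells all that it offers.
- The arm moves only by the tool servo_tool, never from a script. Its argument "deltas" is a list that holds one entry, the list of rows, each a list of 5 numbers: the opening, from -1 (shut) to 1 (fully open), then the shift along the world's x, y, z in m, then the turn about the world's z in rad. A call has 1 to 5 rows; each row is the pose to reach, as a shift and turn from the pose commanded when the call began; what a row does not reach only later rows make up. A row lasts 1/10 s, in which the tool goes at most 50 mm and 8.59 degrees, less where a joint would pass 70% of its speed; a pose out of reach is approached as far as the arm can. A call with a gripper value outside its range is refused whole. The fingers move at their own pace and stop on an object; "newtons" is the grip in N (left out, the last holds). Time passes only in rows, so rows that repeat a pose let the fingers close. It gives the time, the measured TCP pose, the force, the opening and the grip force at its end, in the units of the state.
- r.read_state(): the state, without advancing time (a new reading comes with each control period).
- r.camera(name): name is "scene" or "top" or "wrist"; returns the picture (384x512x3 uint8, red, green, blue); there is no depth.
- r.camera_params(name): a dict with "fx", "fy", "cx", "cy" (pixels), "position" and "rotation" of the camera in the world; the wrist camera has in their place "tool_from_camera" (4x4, takes a point from camera to tool coordinates, whose origin is the TCP and whose axes are the flange's). Camera axes: x right, y down, z forward; pixel columns grow to the right and rows downward; lengths in m; the calibration is good to about 2 mm. A picture is of the moment at which its call begins: read the wrist's pose just before it. camera_params takes no time and is no camera call.
- r.sign_off(): hands the job in; it is judged then, once.
Trained networks look in the newest picture that a camera, given by its name, has taken for a name from the list of things; names that differ only in an ending like _2 or _b are one class to them, and where a whole thing is asked for, a point or a joint stands for the part that bears it (a point fixed in the world has none). Each returns a list of dicts, best first, with "p" (0 to 1); they miss things now and then, are a little off and sometimes report something else, mostly with a low value. They report only what shows in the picture. A call takes as long as a camera call. They do not tell look-alikes from the thing itself.
- r.masks_of(camera, name): "mask" (384x512 bool, what is visible of it) and "at" ([column, row] in pixels, amid what is visible of it).
- r.landmark_of(camera, name): "at" ([column, row] in pixels: a listed point, or the origin of a listed thing).
The state is a dict: "time_s": time; "joints": joint angles; "qd": joint speeds; "tau": joint torques, N m; "tool_pos": TCP position; "eef_rot": TCP orientation; "contact_force": force on the tool from outside, world axes, zero at the start; "ft_torque": the same for the moment, N m; "width": finger opening in m; "grasp_force": force on a finger pad.
Only numpy, scipy, OpenCV 4.12 (cv2) and the standard library are available. Lean on these libraries where they do the work, as an engineer would, in place of code of your own. Each camera call takes 0.05 s, during which the arm holds its last target. There are 200 camera calls.

## Working session

There is one attempt and no reset: what is moved stays moved. The work goes in short steps, Python scripts to look and compute and a tool call to move; the robot and the scene stay as the last step left them, time stands still between calls to the robot, and variables do not carry over. Pictures are saved under pics/ and viewed, at most 10 in all, crops included, and the job is handed in when it is done.

Besides the shell and the picture viewer there is one more tool, called as name([rows], argument=value, ...), one row to a line, values as JSON. servo_tool: Moves the arm, as the interface text tells. Its arguments: {"type":"object","properties":{"deltas":{"type":"array","items":{"type":"array","items":{"type":"array","items":{"type":"number"}}}},"newtons":{"type":"number"}},"required":["deltas"]}

```bash
mkdir -p pics; cat > h.py <<'E'
import numpy as np, cv2
from workcell import r
def ray(cam,uv):
    p=r.camera_params(cam); d=np.array([(uv[0]-p['cx'])/p['fx'],(uv[1]-p['cy'])/p['fy'],1.])
    if 'position' in p: R=np.array(p['rotation']); o=np.array(p['position'])
    else:
        s=r.read_state(); T=np.array(p['tool_from_camera']); Rt=cv2.Rodrigues(np.array(s['eef_rot'],float))[0]
        R=Rt@T[:3,:3]; o=np.array(s['tool_pos'])+Rt@T[:3,3]
    if R.shape!=(3,3): R=cv2.Rodrigues(R)[0]
    return o,R@d
def at_z(cam,uv,z):
    o,d=ray(cam,uv); return o+d*(z-o[2])/d[2]
def tri(rays):
    A=np.zeros((3,3));b=np.zeros(3)
    for o,d in rays:
        d=d/np.linalg.norm(d);M=np.eye(3)-np.outer(d,d);A+=M;b+=M@o
    return np.linalg.solve(A,b)
def proj(cam,P):
    p=r.camera_params(cam)
    R=np.array(p['rotation']); R=R if R.shape==(3,3) else cv2.Rodrigues(R)[0]
    c=R.T@(np.array(P)-np.array(p['position'])); return np.array([p['fx']*c[0]/c[2]+p['cx'],p['fy']*c[1]/c[2]+p['cy']])
def save(cam,name):
    im=r.camera(cam); cv2.imwrite('pics/'+name,im[:,:,::-1]); return im
E
cat > a.py <<'E'
from h import *
np.set_printoptions(precision=3,suppress=True)
H=dict(bay=0,bay_mouth=0,socket=.106,full_bay=0,plug=.031,plug_grip=.129,plug_mid=.089,jug=0,jug_cap=.025,jug_base=.025,bin=0)
ims=[save(c,c+'1.png') for c in('top','scene')]
for n,z in H.items():
    for c in('top','scene'):
        for d in r.landmark_of(c,n)[:4]:
            print(n,c,round(d['p'],2),np.round(d['at']),at_z(c,d['at'],z))
E
python3 a.py; python3 -c "
from h import *
im=[cv2.imread('pics/top1.png'),cv2.imread('pics/scene1.png')]
for c in('top','scene'):print(r.camera_params(c))
"
```

```text
bay top 0.77 [303. 121.] [ 0.749 -0.15   0.   ]
bay top 0.27 [380. 146.] [ 0.664 -0.378  0.   ]
bay scene 0.93 [165. 250.] [ 0.753 -0.132  0.   ]
bay scene 0.65 [352. 215.] [0.33  0.281 0.   ]
bay_mouth top 0.45 [248. 216.] [0.462 0.025 0.   ]
bay_mouth top 0.32 [377. 286.] [ 0.253 -0.34   0.   ]
bay_mouth scene 0.87 [178. 231.] [ 0.676 -0.146  0.   ]
socket top 0.75 [305. 114.] [ 0.733 -0.142  0.106]
socket scene 0.92 [160. 222.] [ 0.736 -0.14   0.106]
socket scene 0.64 [262. 204.] [0.529 0.061 0.106]
full_bay top 0.61 [230. 127.] [0.736 0.074 0.   ]
full_bay scene 0.6 [231. 283.] [0.74  0.094 0.   ]
plug top 0.72 [301. 124.] [ 0.729 -0.141  0.031]
plug top 0.64 [258. 118.] [ 0.753 -0.014  0.031]
plug scene 0.5 [191. 272.] [ 0.782 -0.003  0.031]
plug scene 0.21 [232. 284.] [0.756 0.11  0.031]
plug_grip top 0.56 [262. 174.] [ 0.562 -0.02   0.129]
plug_grip top 0.45 [307. 108.] [ 0.74  -0.146  0.129]
plug_grip scene 0.65 [158. 211.] [ 0.723 -0.154  0.129]
plug_grip scene 0.48 [192. 255.] [0.787 0.017 0.129]
plug_grip scene 0.27 [162. 226.] [ 0.757 -0.107  0.129]
plug_mid top 0.78 [306
[... 569 characters left out ...]
145  0.025]
jug_base scene 0.69 [260. 204.] [0.467 0.021 0.025]
bin top 0.97 [375. 206.] [ 0.483 -0.35   0.   ]
bin scene 0.78 [169. 169.] [ 0.471 -0.367  0.   ]
bin scene 0.2 [352. 214.] [0.324 0.279 0.   ]
bin scene 0.19 [224. 218.] [ 0.559 -0.058  0.   ]
{'fx': 376.6756028848843, 'fy': 376.6756028848843, 'cx': 253.4343020165942, 'cy': 194.90318977689702, 'position': array([ 0.36412162, -0.003042  ,  1.10734218]), 'rotation': array([-2.11450549,  2.16833365, -0.14401186])}
{'fx': 353.37164196234494, 'fy': 353.37164196234494, 'cx': 253.03920125507494, 'cy': 193.2645853259376, 'position': array([1.14104514, 0.41297598, 0.84586272]), 'rotation': array([-1.25601622, -2.27261597,  0.94608916])}
```

View pics/top1.png

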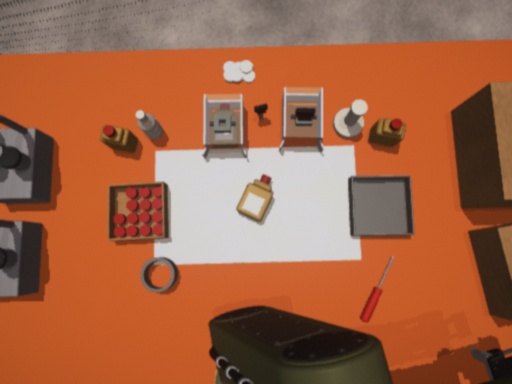

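View pics/scene1.png

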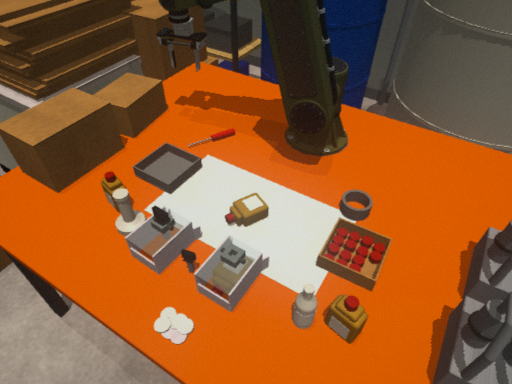

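The top view shows the free bay on the right, with the plug's paddle at (305,113). The full bay is on the left at (223,122). A small loose look-alike plug stands between them at (261,110). The jug is at (256,200) with its cap up and right at (265,181), and the bin is at (380,206). The scene view agrees. I'll take a zoomed composite to check details.

```bash
python3 - <<'E'
from h import *
np.set_printoptions(precision=3,suppress=True)
t=cv2.imread('pics/top1.png');s=cv2.imread('pics/scene1.png')
w=save('wrist','w1.png')[:,:,::-1]
a=cv2.resize(t[80:165,195:335],(400,243),interpolation=cv2.INTER_CUBIC)
b=cv2.resize(s[195:310,110:280],(400,271),interpolation=cv2.INTER_CUBIC)
c=cv2.resize(w,(400,300));d=cv2.resize(s[0:90,140:260],(400,300))
o=np.zeros((600,800,3),np.uint8);o[:243,:400]=a;o[:271,400:]=b;o[300:,:400]=c;o[300:,400:]=d
cv2.imwrite('pics/c1.png',o)
st=r.read_state();print(st);print(r.hold_point_z, cv2.Rodrigues(np.array(st['eef_rot']))[0]);print(r.camera_params('wrist'))
for c in('top','scene'):
    for n in('bay','full_bay','jug','jug_base','jug_cap','plug'):
        pass
E
```

```text
{'time_s': 1.25, 'joints': array([-1.384,  0.3  ,  1.521, -0.   ,  1.321, -0.067]), 'qd': array([ 0.002, -0.003,  0.001,  0.001, -0.001, -0.   ]), 'tau': array([  0.002, -53.166, -35.292,   0.071,   0.021,  -0.   ]), 'tool_pos': array([ 0.138, -0.532,  0.205]), 'eef_rot': array([ 3.116,  0.398, -0.   ]), 'contact_force': array([ 0.183,  0.264, -0.11 ]), 'ft_torque': array([-0.028, -0.002, -0.017]), 'grasp_force': 0.0, 'width': 0.09366592328770587}
0.0188 [[ 0.968  0.251 -0.   ]
 [ 0.251 -0.968 -0.   ]
 [-0.     0.    -1.   ]]
{'fx': 284.07109970409033, 'fy': 284.07109970409033, 'cx': 256.3714632050495, 'cy': 190.7377084201123, 'tool_from_camera': array([[-0.   , -0.969, -0.245,  0.071],
       [ 1.   ,  0.   , -0.001,  0.   ],
       [ 0.001, -0.245,  0.969, -0.18 ],
       [ 0.   ,  0.   ,  0.   ,  1.   ]])}
```

View pics/c1.png

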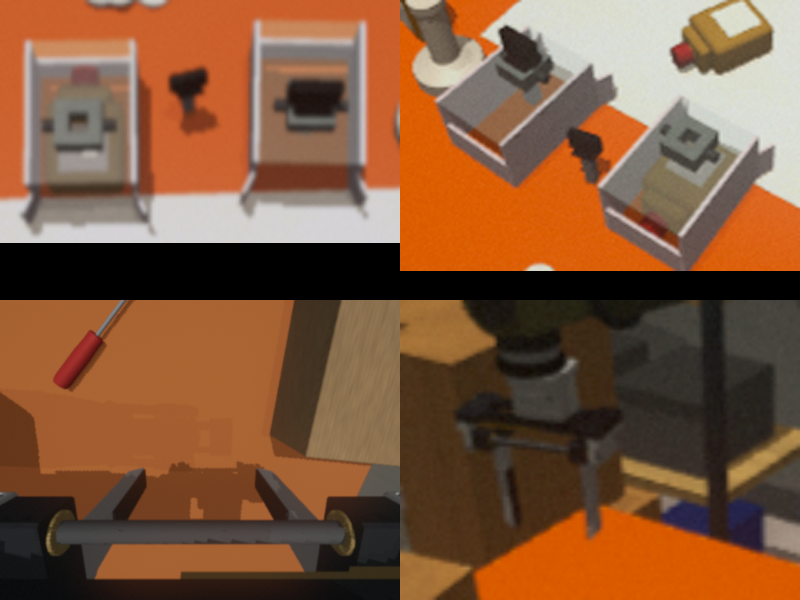

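The composite confirms it: the free bay (right) has the paddle across its axis, lying in y, and the socket block at crop (310,115). The roof is clear and runs to the front edge, and the fingers are plain vertical bars. I'll move over the plug with the fingers closing along x.

servo_tool([
  [[1, 0.041, 0.026, 0.005, 0.1], [1, 0.082, 0.053, 0.01, 0.2], [1, 0.123, 0.08, 0.015, 0.3], [1, 0.164, 0.107, 0.02, 0.4], [1, 0.205, 0.134, 0.025, 0.5]],
])

```text
time_s: 1.75
tool_pos: [0.3445, -0.397, 0.2309]
eef_rot: [2.918, 1.162, 0.0]
contact_force: [0.2, -1.6, -0.5]
width: 0.0943
grasp_force: 0.0
```

servo_tool([
  [[1, 0.041, 0.026, 0.005, 0.1], [1, 0.082, 0.053, 0.01, 0.2], [1, 0.123, 0.08, 0.015, 0.3], [1, 0.164, 0.107, 0.02, 0.4], [1, 0.205, 0.134, 0.025, 0.5]],
])

```text
time_s: 2.25
tool_pos: [0.5496, -0.2629, 0.2558]
eef_rot: [2.54, 1.848, 0.0]
contact_force: [0.4, -0.3, 0.3]
width: 0.0942
grasp_force: 0.0
```

servo_tool([
  [[1, 0.041, 0.026, 0.0, 0.1], [1, 0.082, 0.053, 0.0, 0.2], [1, 0.123, 0.08, 0.0, 0.317], [1, 0.164, 0.107, 0.0, 0.317], [1, 0.185, 0.118, 0.0, 0.317]],
])

```text
time_s: 2.75
tool_pos: [0.7351, -0.1431, 0.2543]
eef_rot: [-2.217, -2.224, 0.0]
contact_force: [-0.9, -0.9, -0.6]
width: 0.0941
grasp_force: 0.0
```

```bash
python3 - <<'E'
from h import *
np.set_printoptions(precision=3,suppress=True)
save('wrist','w2.png')
for n,z in dict(socket=.106,plug_grip=.129,plug_mid=.089,plug=.031,bay_mouth=0,bay=0).items():
    for d in r.landmark_of('wrist',n)[:2]: print(n,round(d['p'],2),np.round(d['at']),at_z('wrist',d['at'],z))
E
```

```text
socket 0.7 [252. 175.] [ 0.729 -0.136  0.106]
plug_grip 0.96 [253. 180.] [ 0.73  -0.139  0.129]
plug_grip 0.78 [285.  74.] [ 0.762 -0.031  0.129]
plug_mid 0.8 [254. 175.] [ 0.729 -0.142  0.089]
plug_mid 0.71 [281.  79.] [ 0.761 -0.031  0.089]
plug 0.96 [277.  80.] [ 0.76  -0.026  0.031]
plug 0.64 [254. 171.] [ 0.729 -0.149  0.031]
bay 0.64 [263. 166.] [ 0.742 -0.147  0.   ]
bay 0.19 [248. 181.] [ 0.719 -0.171  0.   ]
```

View pics/w2.png

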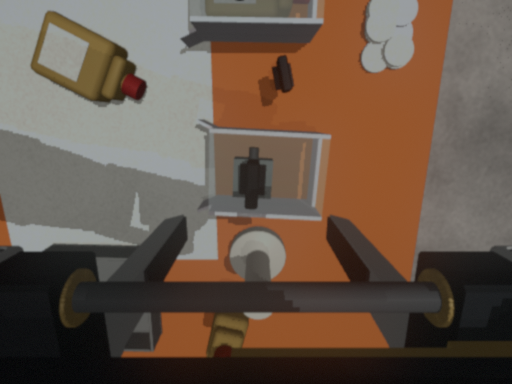

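```bash
python3 - <<'E'
from h import *
np.set_printoptions(precision=4,suppress=True)
for a,b in (((211,129),(330,134)),((216,216),(320,219))):
    A,B=at_z('wrist',a,.084),at_z('wrist',b,.084);print(A,B,np.degrees(np.arctan2(*(B-A)[1::-1])))
A,B=at_z('wrist',(253,150),.147),at_z('wrist',(252,206),.147);print(A,B,np.degrees(np.arctan2(*(A-B)[1::-1])))
E
```

```text
[ 0.6774 -0.0879  0.084 ] [ 0.822 -0.094  0.084] -2.4249896171116387
[ 0.6795 -0.1991  0.084 ] [ 0.8157 -0.2035  0.084 ] -1.832141250877739
[ 0.7289 -0.1066  0.147 ] [ 0.7276 -0.1659  0.147 ] 88.7392603625224
```

servo_tool([
  [[1, -0.003, 0.001, -0.04, -0.03], [1, -0.005, 0.002, -0.085, -0.03], [1, -0.005, 0.002, -0.13, -0.03], [1, -0.005, 0.002, -0.146, -0.03], [1, -0.005, 0.002, -0.146, -0.03]],
])

```text
time_s: 3.6
tool_pos: [0.7271, -0.1448, 0.1081]
eef_rot: [-2.253, -2.185, 0.003]
contact_force: [0.1, -0.2, 0.1]
width: 0.0941
grasp_force: 0.0
```

servo_tool([
  [[-0.9, 0, 0, 0, 0], [-0.9, 0, 0, 0, 0], [-0.9, 0, 0, 0, 0], [-0.9, 0, 0, 0, 0], [-0.9, 0, 0, 0, 0]],
], newtons=45)

```text
time_s: 4.1
tool_pos: [0.7282, -0.1444, 0.11]
eef_rot: [2.254, 2.188, 0.0]
contact_force: [0.1, -0.2, -0.3]
width: 0.0573
grasp_force: 0.0
```

servo_tool([
  [[-0.9, 0, 0, 0, 0], [-0.9, 0, 0, 0, 0], [-0.9, 0, 0, 0, 0], [-0.9, 0, 0, 0, 0], [-0.9, 0, 0, 0, 0]],
])

```text
time_s: 4.6
tool_pos: [0.7287, -0.1444, 0.1097]
eef_rot: [2.253, 2.187, 0.002]
contact_force: [5.2, -0.7, -1.0]
width: 0.0278
grasp_force: 45.0
```

servo_tool([
  [[-0.9, 0, 0, 0, 0], [-0.9, 0, 0, 0, 0], [-0.9, 0, 0, 0, 0]],
])

```text
time_s: 4.9
tool_pos: [0.7287, -0.1444, 0.1097]
eef_rot: [2.253, 2.187, 0.002]
contact_force: [4.9, 0.7, -0.5]
width: 0.0278
grasp_force: 45.0
```

servo_tool([
  [[-0.2, 0.0, 0, 0, 0], [-0.2, 0.001, 0, 0.002, 0], [-0.2, 0.002, 0, 0.008, 0], [-0.9, 0.002, 0, 0.008, 0], [-0.9, 0.002, 0, 0.008, 0]],
])

```text
time_s: 5.4
tool_pos: [0.7302, -0.1444, 0.1177]
eef_rot: [2.254, 2.188, 0.0]
contact_force: [-0.2, 1.5, -0.2]
width: 0.0249
grasp_force: 0.0
```

servo_tool([
  [[-0.9, 0, 0, 0, 0], [-0.9, 0, 0, 0, 0], [-0.9, 0, 0, 0, 0], [-0.9, 0, 0, 0, 0], [-0.9, 0, 0, 0, 0]],
])

```text
time_s: 5.9
tool_pos: [0.73, -0.1444, 0.1173]
eef_rot: [-2.254, -2.188, 0.0]
contact_force: [0.5, 0.1, -0.3]
width: 0.0137
grasp_force: 45.0
```

servo_tool([
  [[-0.9, 0, 0, 0.003, 0], [-0.9, 0, 0, 0.008, 0], [-0.9, 0, 0, 0.015, 0], [-0.9, 0, 0, 0.03, 0], [-0.9, 0, 0, 0.05, 0]],
], newtons=55)

```text
time_s: 6.4
tool_pos: [0.7299, -0.1443, 0.1682]
eef_rot: [-2.254, -2.187, 0.001]
contact_force: [-0.3, -0.2, -4.9]
width: 0.0135
grasp_force: 55.0
```

servo_tool([
  [[-0.9, 0, 0, 0.025, 0], [-0.9, 0, 0, 0.05, 0], [-0.9, 0, 0, 0.075, 0], [-0.9, 0, 0, 0.075, 0]],
])

```text
time_s: 6.8
tool_pos: [0.7311, -0.1446, 0.2486]
eef_rot: [2.249, 2.183, 0.007]
contact_force: [-0.5, 0.2, -0.9]
width: 0.0135
grasp_force: 55.0
```

```bash
python3 - <<'E'
from h import *
np.set_printoptions(precision=3,suppress=True)
save('wrist','w3.png');save('top','t3.png');save('scene','s3.png')
o=np.hstack([cv2.resize(cv2.imread('pics/w3.png'),(400,300)),cv2.resize(cv2.imread('pics/s3.png')[170:300,100:290],(400,300))])
cv2.imwrite('pics/c3.png',o)
for c in('top','scene'):
  for n,z in dict(bin=0,jug=0,jug_cap=.025,jug_base=.025).items():
    for d in r.landmark_of(c,n)[:3]: print(c,n,round(d['p'],2),np.round(d['at']),at_z(c,d['at'],z))
for d in r.masks_of('top','bin')[:1]:
    c=cv2.minAreaRect(np.argwhere(d['mask'])[:,::-1].astype(np.float32));print(c,at_z('top',c[0],.045))
for d in r.masks_of('top','jug')[:4]:
    c=cv2.minAreaRect(np.argwhere(d['mask'])[:,::-1].astype(np.float32));print(d['p'],c,at_z('top',c[0],.025))
E
```

```text
top bin 0.81 [378. 204.] [ 0.488 -0.361  0.   ]
top jug 0.88 [256. 204.] [0.498 0.001 0.   ]
top jug 0.74 [121. 150.] [0.674 0.404 0.   ]
top jug 0.65 [381. 146.] [ 0.665 -0.381  0.   ]
top jug_cap 0.82 [264. 178.] [ 0.571 -0.027  0.025]
top jug_base 0.64 [246. 215.] [0.463 0.029 0.025]
scene bin 0.64 [169. 169.] [ 0.473 -0.365 -0.   ]
scene jug 0.96 [347. 319.] [0.668 0.399 0.   ]
scene jug 0.94 [129. 204.] [ 0.675 -0.357  0.   ]
scene jug 0.82 [249. 218.] [ 0.515  0.01  -0.   ]
scene jug_cap 0.67 [228. 216.] [ 0.563 -0.038  0.025]
scene jug_base 0.75 [261. 204.] [0.464 0.021 0.025]
scene jug_base 0.34 [129. 201.] [ 0.681 -0.343  0.025]
((380.6241760253906, 204.4630889892578), (59.93906784057617, 63.7108268737793), 88.69805145263672) [ 0.482 -0.353  0.045]
0.91 ((247.35519409179688, 196.6319580078125), (16.910036087036133, 38.83259201049805), 11.633633613586426) [0.517 0.024 0.025]
0.73 ((118.53846740722656, 138.3076934814453), (37.654296875, 23.533935546875), 11.309932708740234) [0.703 0.404 0.025]
0.61 ((386.0, 132.0), (26.0, 36.0), 90.0) [ 0.7   -0.391  0.025]
```

View pics/c3.png

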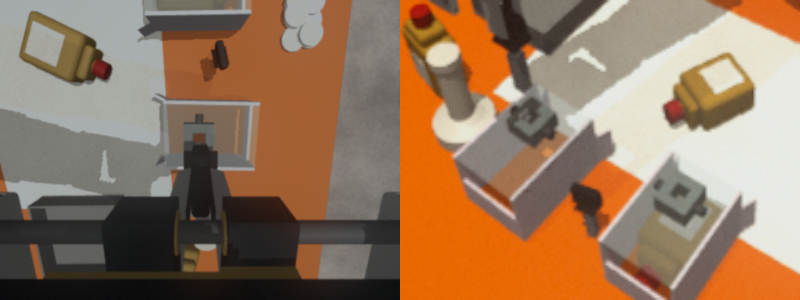

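The plug is out: its shank hangs at (195,150) in the left panel, clear of the now-empty socket block. Next it goes to the bin at about (0.48, -0.355).

servo_tool([
  [[-0.9, -0.038, -0.026, 0, 0], [-0.9, -0.076, -0.052, 0, 0], [-0.9, -0.114, -0.079, 0, 0], [-0.9, -0.152, -0.105, 0, 0], [-0.9, -0.19, -0.131, 0, 0]],
])

```text
time_s: 7.95
tool_pos: [0.5384, -0.2761, 0.2426]
eef_rot: [2.254, 2.188, 0.0]
contact_force: [-0.6, -1.5, -0.9]
width: 0.0136
grasp_force: 55.0
```

servo_tool([
  [[-0.9, -0.038, -0.026, 0, 0], [-0.9, -0.076, -0.052, 0, 0], [-0.9, -0.114, -0.08, -0.03, 0], [-0.9, -0.114, -0.08, -0.08, 0], [-0.9, -0.114, -0.08, -0.11, 0]],
])

```text
time_s: 8.45
tool_pos: [0.4244, -0.3559, 0.1304]
eef_rot: [-2.257, -2.185, 0.0]
contact_force: [0.9, -0.2, -0.9]
width: 0.0136
grasp_force: 55.0
```

servo_tool([
  [[-0.9, 0, 0, -0.03, 0], [-0.9, 0, 0, -0.04, 0], [-0.9, 0, 0, -0.043, 0], [-0.9, 0, 0, -0.043, 0]],
])

```text
time_s: 8.85
tool_pos: [0.4265, -0.3558, 0.091]
eef_rot: [2.253, 2.187, -0.0]
contact_force: [-2.4, 0.5, 4.0]
width: 0.0135
grasp_force: 55.0
```

servo_tool([
  [[0.1, 0, 0, 0, 0], [0.1, 0, 0, 0, 0], [0.1, 0, 0, 0.004, 0], [0.1, 0, 0, 0.008, 0], [0.1, 0.01, 0, 0.01, 0]],
])

```text
time_s: 9.35
tool_pos: [0.4361, -0.3556, 0.1003]
eef_rot: [2.255, 2.187, -0.0]
contact_force: [0.8, 0.1, 0.1]
width: 0.0494
grasp_force: 0.0
```

servo_tool([
  [[0.1, 0.015, 0, 0, 0], [0.1, 0.035, 0, 0, 0], [0.1, 0.055, 0, 0, 0], [0.1, 0.055, 0, 0.03, 0], [0.1, 0.055, 0, 0.075, 0]],
])

```text
time_s: 9.85
tool_pos: [0.4912, -0.3543, 0.1729]
eef_rot: [-2.25, -2.185, 0.001]
contact_force: [-0.4, -0.0, 0.3]
width: 0.0518
grasp_force: 0.0
```

servo_tool([
  [[1, 0.0, 0.03, 0.02, -0.12], [1, 0.0, 0.07, 0.04, -0.25], [1, 0.0, 0.11, 0.05, -0.4], [1, 0.0, 0.15, 0.06, -0.55]],
])

```text
time_s: 10.25
tool_pos: [0.4915, -0.2038, 0.2355]
eef_rot: [2.768, 1.484, 0.001]
contact_force: [0.8, 0.0, 0.4]
width: 0.08
grasp_force: 0.0
```

```bash
python3 - <<'E'
from h import *
np.set_printoptions(precision=3,suppress=True)
print(r.read_state()['tool_pos'],r.read_state()['eef_rot'])
save('wrist','w4.png');save('top','t4.png');save('scene','s4.png')
o=np.hstack([cv2.resize(cv2.imread('pics/t4.png')[160:250,330:450],(400,300)),cv2.resize(cv2.imread('pics/w4.png'),(400,300))])
cv2.imwrite('pics/c4.png',o)
for c in('wrist','scene'):
  for n,z in dict(jug=0,jug_cap=.025,jug_base=.025).items():
    for d in r.landmark_of(c,n)[:3]: print(c,n,round(d['p'],2),np.round(d['at']),at_z(c,d['at'],z))
E
```

```text
[ 0.491 -0.204  0.235] [2.768 1.484 0.001]
wrist jug 0.69 [416. 202.] [ 0.667 -0.38   0.   ]
wrist jug 0.62 [176.  35.] [0.5   0.003 0.   ]
wrist jug_cap 0.73 [242.  18.] [ 0.58  -0.035  0.025]
wrist jug_cap 0.73 [304. 249.] [ 0.487 -0.342  0.025]
wrist jug_base 0.74 [133.  36.] [0.456 0.021 0.025]
scene jug 0.74 [129. 203.] [ 0.673 -0.36   0.   ]
scene jug 0.69 [345. 321.] [0.677 0.396 0.   ]
scene jug 0.66 [250. 218.] [0.514 0.012 0.   ]
scene jug_cap 0.66 [174. 164.] [ 0.46  -0.346  0.025]
scene jug_cap 0.64 [227. 217.] [ 0.569 -0.038  0.025]
scene jug_base 0.68 [263. 204.] [0.46  0.026 0.025]
scene jug_base 0.55 [126. 201.] [ 0.683 -0.353  0.025]
```

View pics/c4.png

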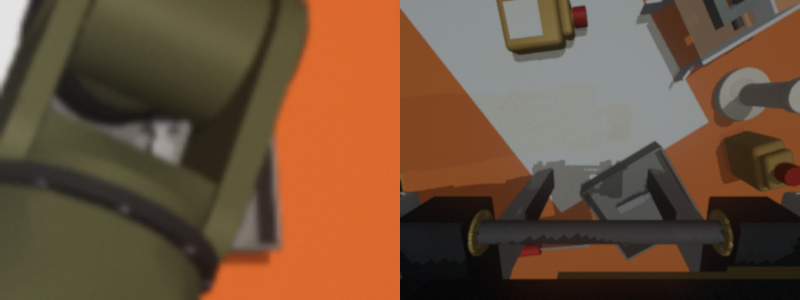

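The plug is lying in the bin, its shank showing at about (635,205) in the wrist panel. The jug reads base (0.460, 0.024) and cap (0.575, -0.035), so its yaw is about -27°. I'll go above it, turning so the wrist camera sits on the robot side.

servo_tool([
  [[1, 0, 0.035, -0.005, 0.145], [1, 0, 0.07, -0.01, 0.29], [1, 0, 0.105, -0.015, 0.435], [1, 0, 0.14, -0.02, 0.58], [1, 0, 0.175, -0.025, 0.725]],
])

```text
time_s: 11.2
tool_pos: [0.491, -0.0296, 0.2091]
eef_rot: [-2.048, -2.382, 0.0]
contact_force: [-0.1, -0.2, -0.1]
width: 0.094
grasp_force: 0.0
```

servo_tool([
  [[1, 0, 0.02, -0.01, 0.145], [1, 0, 0.037, -0.02, 0.29], [1, 0, 0.037, -0.025, 0.435], [1, 0, 0.037, -0.025, 0.58], [1, 0, 0.037, -0.025, 0.725]],
])

```text
time_s: 11.7
tool_pos: [0.4912, 0.0062, 0.184]
eef_rot: [-1.069, -2.953, 0.001]
contact_force: [-0.3, -0.2, -0.4]
width: 0.0938
grasp_force: 0.0
```

servo_tool([
  [[1, 0, 0, 0, 0.12], [1, 0, 0, 0, 0.236], [1, 0, 0, 0, 0.236]],
])

```text
time_s: 12.0
tool_pos: [0.4912, 0.0061, 0.1842]
eef_rot: [-0.721, -3.057, 0.0]
contact_force: [0.0, 0.2, -0.1]
width: 0.0942
grasp_force: 0.0
```

```bash
python3 - <<'E'
from h import *
np.set_printoptions(precision=3,suppress=True)
s=r.read_state();print(s['tool_pos'],s['eef_rot'],s['joints'])
save('wrist','w5.png')
for n,z in dict(jug=0,jug_cap=.025,jug_base=.025,bay_mouth=0,socket=.106).items():
    for d in r.landmark_of('wrist',n)[:2]: print(n,round(d['p'],2),np.round(d['at']),at_z('wrist',d['at'],z))
for d in r.masks_of('wrist','jug')[:1]:
    c=cv2.minAreaRect(np.argwhere(d['mask'])[:,::-1].astype(np.float32));print(d['p'],c)
    for p in cv2.boxPoints(c): print(p,at_z('wrist',p,.05),at_z('wrist',p,.025))
E
```

```text
[0.491 0.006 0.184] [-0.721 -3.057  0.   ] [-0.062  0.189  1.71  -0.     1.243 -1.17 ]
jug 0.98 [259. 183.] [0.502 0.005 0.   ]
jug_cap 0.9 [258. 253.] [ 0.579 -0.036  0.025]
jug_base 0.61 [255. 156.] [0.466 0.018 0.025]
0.58 ((258.5, 202.0), (106.0, 69.0), 90.0)
[224. 149.] [ 0.44  -0.007  0.05 ] [ 0.441 -0.011  0.025]
[293. 149.] [0.474 0.06  0.05 ] [0.478 0.062 0.025]
[293. 255.] [0.59  0.007 0.05 ] [0.603 0.004 0.025]
[224. 255.] [ 0.553 -0.068  0.05 ] [ 0.563 -0.077  0.025]
```

View pics/w5.png

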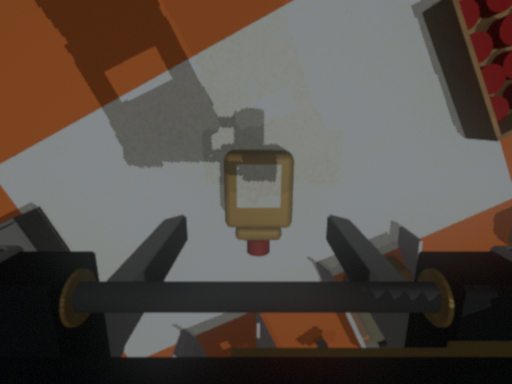

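The wrist view shows the jug upright in the picture, centred at column 258 between the fingertips (187 and 327) with its cap at (258,250). It's aligned with the tool, so I'll descend and grip lightly.

servo_tool([
  [[1, 0, 0, -0.048, 0], [1, 0, 0, -0.096, 0], [1, 0, 0, -0.14, 0], [1, 0, 0, -0.165, 0], [1, 0, 0, -0.172, 0]],
])

```text
time_s: 12.85
tool_pos: [0.4897, 0.0067, 0.01]
eef_rot: [-0.724, -3.053, 0.001]
contact_force: [0.3, -0.0, 0.4]
width: 0.0939
grasp_force: 0.0
```

servo_tool([
  [[0.3, 0, 0, 0, 0], [0.3, 0, 0, 0, 0], [0.3, 0, 0, 0, 0], [0.3, 0, 0, 0, 0]],
], newtons=10)

```text
time_s: 13.25
tool_pos: [0.492, 0.0067, 0.0139]
eef_rot: [0.723, 3.055, 0.001]
contact_force: [0.3, 1.2, 7.6]
width: 0.0801
grasp_force: 10.0
```

servo_tool([
  [[0.3, 0, 0, 0.001, 0], [0.3, 0.004, -0.01, 0.001, 0.03], [0.3, 0.012, -0.03, 0.001, 0.1], [0.3, 0.021, -0.053, 0.001, 0.17], [0.3, 0.03, -0.076, 0.001, 0.24]],
])

```text
time_s: 13.75
tool_pos: [0.5212, -0.0698, 0.0139]
eef_rot: [-0.347, -3.122, -0.001]
contact_force: [-1.3, 4.4, 1.7]
width: 0.08
grasp_force: 10.0
```

servo_tool([
  [[0.3, 0.009, -0.023, 0, 0.06], [0.3, 0.018, -0.046, 0, 0.13], [0.3, 0.025, -0.06, 0, 0.17], [0.3, 0.028, -0.068, 0, 0.19], [0.3, 0.028, -0.068, 0, 0.19]],
])

```text
time_s: 14.25
tool_pos: [0.5495, -0.1385, 0.0139]
eef_rot: [0.056, 3.14, -0.001]
contact_force: [1.0, -4.0, 0.9]
width: 0.0799
grasp_force: 10.0
```

servo_tool([
  [[1, 0, 0, 0, 0], [1, 0, 0, 0, 0], [1, 0, 0, 0, 0], [1, -0.02, 0.0005, 0, 0], [1, -0.045, 0.0015, 0, 0]],
])

```text
time_s: 14.75
tool_pos: [0.5038, -0.1355, 0.0133]
eef_rot: [0.054, 3.141, -0.0]
contact_force: [-0.0, 0.4, -0.3]
width: 0.0941
grasp_force: 0.0
```

servo_tool([
  [[1, -0.019, 0.001, 0, 0], [0.1, -0.019, 0.001, 0.006, 0], [0.1, -0.019, 0.001, 0.006, 0], [0.1, -0.019, 0.001, 0.006, 0], [0.1, -0.019, 0.001, 0.006, 0]],
])

```text
time_s: 15.25
tool_pos: [0.4857, -0.1348, 0.0194]
eef_rot: [0.054, 3.141, -0.0]
contact_force: [-0.2, -0.5, -0.4]
width: 0.0656
grasp_force: 0.0
```

```bash
cat > m.py <<'E'
from h import *
import sys
np.set_printoptions(precision=4,suppress=True)
s=r.read_state();print(s['tool_pos'],s['eef_rot'],s['contact_force'],s['time_s'])
im=save('wrist',sys.argv[1]+'.png')
for n,z in dict(jug=0,jug_cap=.025,jug_base=.025,bay_mouth=0,socket=.106).items():
    for d in r.landmark_of('wrist',n)[:1]: print(n,round(d['p'],2),np.round(d['at']),at_z('wrist',d['at'],z))
for d in r.masks_of('wrist','jug')[:1]:
    m=d['mask'];c=np.argwhere(m);print(round(d['p'],2),c.min(0),c.max(0),at_z('wrist',(c[:,1].mean(),c[:,0].min()),.05))
E
python3 m.py w6
```

```text
[ 0.4857 -0.1348  0.0194] [ 0.0543  3.1408 -0.0001] [-0.1582 -0.4762 -0.4281] 15.25
jug 0.7 [256. 307.] [ 0.561  -0.1377  0.    ]
jug_base 0.73 [251. 273.] [ 0.5158 -0.1392  0.025 ]
bay_mouth 0.58 [251. 272.] [ 0.5299 -0.1402  0.    ]
0.96 [258 193] [347 316] [ 0.4915 -0.1363  0.05  ]
```

View pics/w6.png

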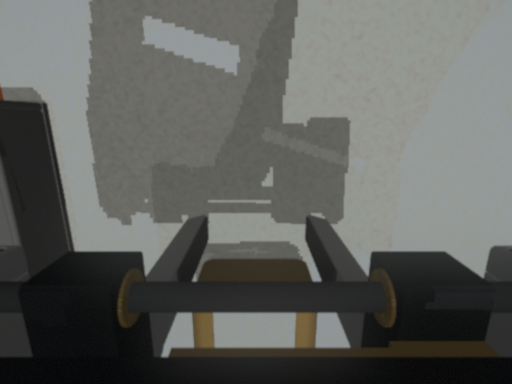

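The jug is released and centred on the axis, with its base edge at row 258 between columns 200 and 312. The fingers are closing to about 50 mm behind it.

The roof edge stops the vertical fingers at the mouth, so the last ~12 mm must be a gentle glide. I'll use a practice push to learn the friction.

servo_tool([
  [[0.1, 0.006, 0, 0, 0], [0.1, 0.012, -0.0005, 0, 0], [0.1, 0.016, -0.0005, 0, 0], [0.1, 0.019, -0.0005, 0, 0], [0.1, 0.019, -0.0005, 0, 0]],
])

```text
time_s: 16.1
tool_pos: [0.5044, -0.1353, 0.0194]
eef_rot: [0.054, 3.141, 0.0]
contact_force: [-0.2, -0.1, -0.1]
width: 0.0517
grasp_force: 0.0
```

servo_tool([
  [[0.1, 0.005, 0, 0, 0], [0.1, 0.015, -0.0005, 0, 0], [0.1, 0.033, -0.001, 0, 0], [0.1, 0.053, -0.002, 0, 0], [0.1, 0.053, -0.002, 0, 0]],
])

```text
time_s: 16.6
tool_pos: [0.5586, -0.1374, 0.0194]
eef_rot: [0.054, 3.14, -0.0]
contact_force: [-0.4, -0.8, 0.7]
width: 0.0515
grasp_force: 0.0
```

servo_tool([
  [[0.1, 0, 0, 0, 0], [0.1, 0, 0, 0, 0]],
])

```text
time_s: 16.8
tool_pos: [0.5564, -0.1373, 0.0194]
eef_rot: [-0.055, -3.141, -0.0]
contact_force: [0.2, 0.6, 0.1]
width: 0.0517
grasp_force: 0.0
```

```bash
python3 m.py w7; python3 - <<'E'
from h import *
r.camera('scene')
for n in('jug','jug_base','jug_cap'):
    for d in r.landmark_of('scene',n)[:3]: print(n,round(d['p'],2),at_z('scene',d['at'],0 if n=='jug' else .025))
E
```

```text
[ 0.5564 -0.1373  0.0194] [-0.0548 -3.1408 -0.0001] [0.1584 0.554  0.0579] 16.8
jug 0.9 [255. 290.] [ 0.6167 -0.1401  0.    ]
jug_base 0.57 [256. 253.] [ 0.573  -0.1384  0.025 ]
0.92 [239 192] [349 317] [ 0.5516 -0.1379  0.05  ]
jug 0.77 [ 0.67294143 -0.36073556  0.        ]
jug 0.75 [ 6.19358367e-01 -1.38961787e-01  1.11022302e-16]
jug 0.62 [0.6699098  0.39923685 0.        ]
jug_base 0.63 [ 0.57463908 -0.13126321  0.025     ]
jug_cap 0.75 [0.74831436 0.10321261 0.025     ]
```

```bash
python3 - <<'E'
from h import *
for row in(234,236,239,242,253):print(row,at_z('wrist',(255,row),0)[0],at_z('wrist',(255,row),0.006)[0])
w=cv2.imread('pics/w7.png');a=cv2.imread('pics/w6.png');
cv2.imwrite('pics/c7.png',np.hstack([cv2.resize(x[200:330,170:340],(400,306),interpolation=cv2.INTER_CUBIC) for x in(a,w)]))
E
```

```text
234 0.5697329266634636 0.5671960376466393
236 0.5713514008521476 0.5687657733048727
239 0.5737904786379574 0.5711314010055552
242 0.5762432986930762 0.5735103571425576
253 0.5853564414491906 0.5823490678509906
```

View pics/c7.png

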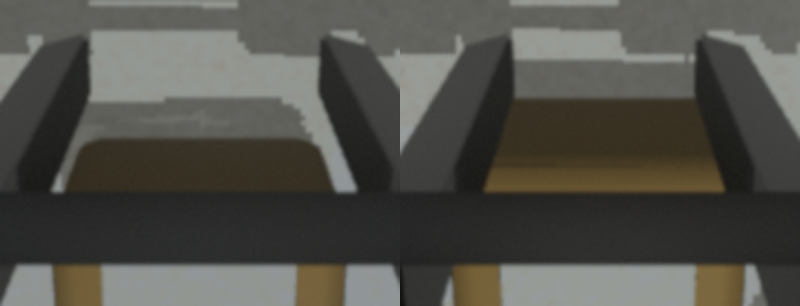

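The right crop shows the jug's base edge at row ~242, giving base x ≈ 0.575. That means a 0.2 m/s push glides about 9 mm. I'll draw the jug back once and rehearse the exact final stroke to get the glide length right.

servo_tool([
  [[1, 0, 0, 0, 0], [1, 0, 0, 0, 0], [1, 0, 0, 0, 0], [1, 0, 0, 0, 0], [1, 0, 0, 0, 0]],
])

```text
time_s: 17.85
tool_pos: [0.5571, -0.1374, 0.0194]
eef_rot: [-0.055, -3.141, -0.0]
contact_force: [-0.3, 0.1, 0.1]
width: 0.088
grasp_force: 0.0
```

servo_tool([
  [[1, 0.015, -0.0005, 0, 0], [1, 0.03, -0.001, 0, 0], [0.3, 0.03, -0.001, 0, 0], [0.3, 0.03, -0.001, 0, 0], [0.3, 0.03, -0.001, 0, 0]],
])

```text
time_s: 18.35
tool_pos: [0.5864, -0.1384, 0.0191]
eef_rot: [-0.055, -3.14, -0.0]
contact_force: [1.2, -1.3, -3.7]
width: 0.08
grasp_force: 10.0
```

servo_tool([
  [[0.3, 0, 0, 0, 0], [0.3, -0.008, 0.0003, 0, 0], [0.3, -0.026, 0.001, 0, 0], [0.3, -0.048, 0.0017, 0, 0], [0.3, -0.07, 0.0025, 0, 0]],
])

```text
time_s: 18.85
tool_pos: [0.5155, -0.1356, 0.0192]
eef_rot: [-0.055, -3.141, -0.0]
contact_force: [1.7, -0.3, -4.6]
width: 0.0798
grasp_force: 10.0
```

servo_tool([
  [[0.3, -0.012, 0.0005, 0, 0], [0.3, -0.02, 0.0007, 0, 0], [0.3, -0.02, 0.0007, 0, 0], [1, -0.02, 0.0007, 0, 0], [1, -0.02, 0.0007, 0, 0]],
])

```text
time_s: 19.35
tool_pos: [0.4978, -0.1353, 0.0197]
eef_rot: [0.055, 3.14, -0.0]
contact_force: [-0.2, -0.6, 0.1]
width: 0.0921
grasp_force: 0.0
```

servo_tool([
  [[1, 0, 0, 0, 0], [1, -0.02, 0.0007, 0, 0], [1, -0.037, 0.0013, 0, 0], [0.1, -0.037, 0.0013, 0, 0], [0.1, -0.037, 0.0013, 0, 0]],
])

```text
time_s: 19.85
tool_pos: [0.4609, -0.1341, 0.0198]
eef_rot: [0.055, 3.14, -0.0]
contact_force: [-0.7, 0.3, 0.1]
width: 0.0815
grasp_force: 0.0
```

servo_tool([
  [[0.1, 0, 0, 0, 0], [0.1, 0, 0, 0, 0], [0.1, 0, 0, 0, 0], [0.1, 0, 0, 0, 0]],
])

```text
time_s: 20.25
tool_pos: [0.4603, -0.1339, 0.0194]
eef_rot: [0.055, 3.141, 0.0]
contact_force: [-0.4, -0.7, -0.6]
width: 0.0526
grasp_force: 0.0
```

```bash
cat > b.py <<'E'
from h import *
import sys
np.set_printoptions(precision=4,suppress=True)
s=r.read_state();print(s['tool_pos'],s['time_s'],s['width'])
w=save('wrist',sys.argv[1]+'.png').astype(int)
# base bottom edge: first row (from top) where brown (R-B large) at columns near centre
for c in(235,245,255,265,275):
    col=(w[:,c-2:c+3,0]-w[:,c-2:c+3,2]).mean(1); rows=np.where(col[200:290]>12)[0]
    if len(rows): print(c,200+rows[0],at_z('wrist',(c,200+rows[0]),0))
for d in r.landmark_of('wrist','jug_base')[:1]: print('net',at_z('wrist',d['at'],.025))
for d in r.landmark_of('wrist','jug')[:1]: print('net jug',at_z('wrist',d['at'],0))
E
python3 b.py w8
```

```text
[ 0.4603 -0.1339  0.0194] 20.25 0.052561003226965615
235 249 [ 0.4846 -0.1509  0.    ]
245 249 [ 0.4849 -0.1433 -0.    ]
255 249 [ 0.4851 -0.1356  0.    ]
265 249 [ 0.4854 -0.128   0.    ]
275 249 [ 0.4857 -0.1204  0.    ]
net [ 0.4811 -0.135   0.025 ]
```

servo_tool([
  [[0.1, 0.006, 0, 0, 0], [0.1, 0.011, -0.0004, 0, 0], [0.1, 0.014, -0.0005, 0, 0], [0.1, 0.014, -0.0005, 0, 0]],
])

```text
time_s: 20.8
tool_pos: [0.4744, -0.1344, 0.0194]
eef_rot: [-0.054, -3.141, -0.0]
contact_force: [-0.6, 0.2, 0.5]
width: 0.0515
grasp_force: 0.0
```

servo_tool([
  [[0.1, 0.004, 0, 0, 0], [0.1, 0.013, -0.0004, 0, 0], [0.1, 0.028, -0.001, 0, 0], [0.1, 0.049, -0.0017, 0, 0], [0.1, 0.075, -0.0026, 0, 0]],
])

```text
time_s: 21.3
tool_pos: [0.5492, -0.1369, 0.0192]
eef_rot: [-0.055, -3.14, -0.001]
contact_force: [-3.4, 0.4, -0.8]
width: 0.0516
grasp_force: 1.5
```

servo_tool([
  [[0.1, 0, 0, 0, 0]],
])

```text
time_s: 21.4
tool_pos: [0.5511, -0.137, 0.0194]
eef_rot: [0.054, 3.14, -0.0]
contact_force: [0.4, 1.0, -0.3]
width: 0.0517
grasp_force: 0.0
```

servo_tool([
  [[0.1, 0, 0, 0, 0], [0.1, 0, 0, 0, 0], [0.1, 0, 0, 0, 0]],
])

```text
time_s: 21.7
tool_pos: [0.5485, -0.137, 0.0196]
eef_rot: [-0.055, -3.141, -0.0]
contact_force: [0.1, 0.9, -0.1]
width: 0.0514
grasp_force: 0.0
```

```bash
python3 b.py w9
```

```text
[ 0.5485 -0.137   0.0196] 21.7 0.05144634236755229
235 245 [ 0.5698 -0.1539  0.    ]
245 245 [ 0.5701 -0.1463  0.    ]
255 245 [ 0.5704 -0.1387  0.    ]
265 245 [ 0.5707 -0.1311  0.    ]
275 245 [ 0.5709 -0.1235  0.    ]
net [ 0.5697 -0.1374  0.025 ]
net jug [ 0.6119 -0.1377  0.    ]
```

servo_tool([
  [[0.1, 0.01, -0.0003, 0, 0], [0.1, 0.018, -0.0006, 0, 0], [0.1, 0.026, -0.0009, 0, 0], [0.1, 0.031, -0.0011, 0, 0], [0.1, 0.035, -0.0012, 0, 0]],
])

```text
time_s: 22.35
tool_pos: [0.5844, -0.1382, 0.0195]
eef_rot: [-0.054, -3.14, -0.0]
contact_force: [-6.9, 0.4, 5.2]
width: 0.0516
grasp_force: 3.5
```

servo_tool([
  [[0.1, 0.001, 0, 0, 0], [0.1, 0.002, 0, 0, 0], [0.1, 0.003, -0.0001, 0, 0], [0.1, 0.004, -0.0001, 0, 0]],
])

```text
time_s: 22.75
tool_pos: [0.5881, -0.1383, 0.0194]
eef_rot: [-0.055, -3.14, -0.0]
contact_force: [-6.7, 0.1, 4.4]
width: 0.0519
grasp_force: 3.0
```

```bash
python3 b.py w10
```

```text
[ 0.5881 -0.1383  0.0194] 22.75 0.05192242409475173
235 235 [ 0.6012 -0.1547  0.    ]
245 235 [ 0.6015 -0.1472  0.    ]
255 235 [ 0.6017 -0.1397  0.    ]
265 235 [ 0.602  -0.1321  0.    ]
275 235 [ 0.6023 -0.1246  0.    ]
net [ 0.6011 -0.1391  0.025 ]
net jug [ 0.6438 -0.1379  0.    ]
```

In contact the base reads TCP + 13.6 mm, so the finger face sits further forward than I assumed. I'll settle that by touching the roof's front edge lightly above the jug. That gives the TCP position for "base at mouth plane" directly.

servo_tool([
  [[0.1, -0.008, 0, 0, 0], [0.1, -0.008, 0, 0.045, 0], [0.1, 0.02, -0.0005, 0.045, 0], [0.1, 0.05, -0.002, 0.045, 0], [0.1, 0.066, -0.0023, 0.045, 0]],
])

```text
time_s: 23.4
tool_pos: [0.6557, -0.1406, 0.0648]
eef_rot: [0.054, 3.139, -0.0]
contact_force: [-0.8, -0.7, 0.4]
width: 0.0515
grasp_force: 0.0
```

servo_tool([
  [[0.1, 0.002, 0, 0, 0], [0.1, 0.004, -0.0001, 0, 0]],
])

```text
time_s: 23.6
tool_pos: [0.6576, -0.1406, 0.0639]
eef_rot: [-0.054, -3.141, -0.0]
contact_force: [0.1, 0.0, -0.7]
width: 0.0517
grasp_force: 0.0
```

servo_tool([
  [[0.1, 0.001, 0, 0, 0], [0.1, 0.002, -0.0001, 0, 0]],
])

```text
time_s: 23.8
tool_pos: [0.6597, -0.1408, 0.0646]
eef_rot: [-0.055, -3.141, -0.0]
contact_force: [-0.3, -0.0, -0.1]
width: 0.0519
grasp_force: 0.0
```

servo_tool([
  [[0.1, 0.001, 0, 0, 0], [0.1, 0.002, -0.0001, 0, 0]],
])

```text
time_s: 24.0
tool_pos: [0.662, -0.1409, 0.0646]
eef_rot: [0.055, 3.141, -0.0]
contact_force: [-1.3, 0.5, -0.4]
width: 0.0516
grasp_force: 0.0
```

servo_tool([
  [[0.1, 0.001, 0, 0, 0], [0.1, 0.001, 0, 0, 0]],
])

```text
time_s: 24.2
tool_pos: [0.6632, -0.1409, 0.0645]
eef_rot: [0.055, 3.141, -0.0]
contact_force: [0.2, 0.8, -0.4]
width: 0.052
grasp_force: 0.0
```

servo_tool([
  [[0.1, 0.001, 0, 0, 0], [0.1, 0.002, -0.0001, 0, 0]],
])

```text
time_s: 24.4
tool_pos: [0.665, -0.141, 0.0644]
eef_rot: [-0.055, -3.141, -0.0]
contact_force: [-4.8, 1.6, 1.3]
width: 0.0515
grasp_force: 3.0
```

servo_tool([
  [[0.1, 0.001, 0, 0, 0], [0.1, 0.002, -0.0001, 0, 0]],
])

```text
time_s: 24.6
tool_pos: [0.6654, -0.141, 0.0643]
eef_rot: [-0.056, -3.136, -0.001]
contact_force: [-21.8, 1.9, 10.3]
width: 0.0518
grasp_force: 10.8
```

servo_tool([
  [[0.1, 0.001, 0, 0, 0], [0.1, 0.002, -0.0001, 0, 0]],
])

```text
time_s: 24.8
tool_pos: [0.6657, -0.141, 0.0642]
eef_rot: [-0.057, -3.131, -0.002]
contact_force: [-38.3, 5.6, 18.5]
width: 0.0513
grasp_force: 18.9
```

The roof edge touches at TCP x ≈ 0.665. Home is therefore 12 mm beyond base contact at that TCP, and friction works out at about 0.6. I'll back off, draw the jug back, and rehearse the exact final stroke once.

servo_tool([
  [[0.1, -0.012, 0.0004, 0.002, 0], [1, -0.03, 0.001, 0.005, 0], [1, -0.052, 0.0018, 0.005, 0], [1, -0.052, 0.0018, 0.005, 0], [1, -0.052, 0.0018, 0.005, 0]],
])

```text
time_s: 25.3
tool_pos: [0.6175, -0.1395, 0.0699]
eef_rot: [0.055, 3.14, -0.0]
contact_force: [-0.1, 0.9, 0.1]
width: 0.0804
grasp_force: 0.0
```

servo_tool([
  [[1, 0, 0, 0, 0], [1, 0, 0, -0.025, 0], [1, 0, 0, -0.05, 0], [0.3, 0, 0, -0.05, 0], [0.3, 0, 0, -0.05, 0]],
])

```text
time_s: 25.8
tool_pos: [0.6175, -0.1394, 0.0197]
eef_rot: [-0.054, -3.141, -0.0]
contact_force: [0.3, -0.1, -0.2]
width: 0.0813
grasp_force: 0.0
```

servo_tool([
  [[0.3, 0, 0, 0, 0], [0.3, 0, 0, 0, 0], [0.3, -0.01, 0.0003, 0, 0], [0.3, -0.03, 0.001, 0, 0], [0.3, -0.055, 0.0019, 0, 0]],
])

```text
time_s: 26.3
tool_pos: [0.5623, -0.1375, 0.0202]
eef_rot: [0.054, 3.139, -0.001]
contact_force: [2.1, 0.0, -2.7]
width: 0.08
grasp_force: 10.0
```

servo_tool([
  [[0.3, -0.025, 0.0009, 0, 0], [0.3, -0.05, 0.0018, 0, 0], [0.3, -0.075, 0.0026, 0, 0], [0.3, -0.093, 0.0033, 0, 0], [0.3, -0.1, 0.0035, 0, 0]],
])

```text
time_s: 26.8
tool_pos: [0.4614, -0.1341, 0.0202]
eef_rot: [0.055, 3.14, -0.001]
contact_force: [0.8, -0.4, -4.9]
width: 0.0798
grasp_force: 10.0
```

servo_tool([
  [[0.3, 0, 0, 0, 0], [1, 0, 0, 0, 0], [1, 0, 0, 0, 0], [1, -0.02, 0.0007, 0, 0], [1, -0.042, 0.0015, 0, 0]],
])

```text
time_s: 27.3
tool_pos: [0.4205, -0.1325, 0.0194]
eef_rot: [0.054, 3.14, -0.0]
contact_force: [-0.6, 0.2, -0.0]
width: 0.0937
grasp_force: 0.0
```

servo_tool([
  [[0.1, -0.002, 0, 0, 0], [0.1, -0.002, 0, 0, 0], [0.1, -0.002, 0, 0, 0], [0.1, -0.002, 0, 0, 0], [0.1, -0.002, 0, 0, 0]],
])

```text
time_s: 27.8
tool_pos: [0.4185, -0.1325, 0.0194]
eef_rot: [0.054, 3.141, -0.0]
contact_force: [-0.3, -0.3, -1.3]
width: 0.0573
grasp_force: 0.0
```

```bash
python3 b.py w11
```

```text
[ 0.4185 -0.1325  0.0194] 27.8 0.05731921517048411
235 252 [ 0.4453 -0.1496  0.    ]
245 252 [ 0.4456 -0.142   0.    ]
255 252 [ 0.4458 -0.1343  0.    ]
265 252 [ 0.4461 -0.1267  0.    ]
275 252 [ 0.4464 -0.119   0.    ]
net [ 0.4446 -0.1334  0.025 ]
net jug [ 0.489  -0.1348  0.    ]
```

servo_tool([
  [[0.1, 0.006, -0.0002, 0, 0], [0.1, 0.01, -0.0003, 0, 0], [0.1, 0.012, -0.0004, 0, 0], [0.1, 0.0135, -0.0005, 0, 0], [0.1, 0.0135, -0.0005, 0, 0]],
])

```text
time_s: 28.45
tool_pos: [0.4317, -0.133, 0.0194]
eef_rot: [-0.055, -3.141, 0.0]
contact_force: [-0.0, -0.1, 0.1]
width: 0.0519
grasp_force: 0.0
```

servo_tool([
  [[0.1, 0.006, -0.0002, 0, 0], [0.1, 0.019, -0.0007, 0, 0], [0.1, 0.04, -0.0014, 0, 0], [0.1, 0.069, -0.0024, 0, 0], [0.1, 0.106, -0.0037, 0, 0]],
])

```text
time_s: 28.95
tool_pos: [0.5377, -0.1366, 0.0192]
eef_rot: [-0.055, -3.139, -0.001]
contact_force: [-2.3, -0.7, 0.1]
width: 0.0521
grasp_force: 1.4
```

servo_tool([
  [[0.1, 0, 0, 0, 0]],
])

```text
time_s: 29.05
tool_pos: [0.5405, -0.1367, 0.0194]
eef_rot: [0.054, 3.139, -0.001]
contact_force: [-0.2, -0.5, 0.1]
width: 0.0514
grasp_force: 0.0
```

servo_tool([
  [[0.1, 0, 0, 0, 0], [0.1, 0, 0, 0, 0]],
])

```text
time_s: 29.25
tool_pos: [0.5368, -0.1366, 0.0193]
eef_rot: [-0.055, -3.14, -0.0]
contact_force: [-0.0, -0.4, 1.1]
width: 0.0518
grasp_force: 0.0
```

```bash
python3 b.py w12
```

```text
[ 0.5368 -0.1366  0.0193] 29.25 0.05182572923105497
235 254 [ 0.5654 -0.1539  0.    ]
245 254 [ 0.5657 -0.1463  0.    ]
255 254 [ 0.5659 -0.1386  0.    ]
265 254 [ 0.5662 -0.1309  0.    ]
275 254 [ 0.5665 -0.1233  0.    ]
net [ 0.5652 -0.1382  0.025 ]
net jug [ 0.6078 -0.1391  0.    ]
```

The rehearsal glide came out at 15.5 mm (15.1 predicted). The final stroke uses the same profile with a slightly faster end, stopping short of the roof edge so the jug arrives at the wall almost spent.

servo_tool([
  [[0.1, 0.007, -0.0002, 0, 0], [0.1, 0.012, -0.0004, 0, 0], [0.1, 0.014, -0.0005, 0, 0], [0.1, 0.0155, -0.0005, 0, 0], [0.1, 0.0155, -0.0005, 0, 0]],
])

```text
time_s: 29.9
tool_pos: [0.5529, -0.1371, 0.0193]
eef_rot: [-0.055, -3.14, -0.0]
contact_force: [-3.6, -0.6, 3.0]
width: 0.0516
grasp_force: 1.6
```

servo_tool([
  [[0.1, 0.006, -0.0002, 0, 0], [0.1, 0.019, -0.0007, 0, 0], [0.1, 0.04, -0.0014, 0, 0], [0.1, 0.07, -0.0024, 0, 0], [0.1, 0.108, -0.0037, 0, 0]],
])

```text
time_s: 30.4
tool_pos: [0.6613, -0.1409, 0.0193]
eef_rot: [-0.055, -3.139, -0.0]
contact_force: [-2.4, 0.6, -0.7]
width: 0.0518
grasp_force: 1.4
```

servo_tool([
  [[0.1, 0, 0, 0, 0], [0.1, 0, 0, 0, 0], [0.1, 0, 0, 0, 0]],
])

```text
time_s: 30.7
tool_pos: [0.6606, -0.1408, 0.0194]
eef_rot: [-0.055, -3.141, -0.0]
contact_force: [-0.6, -0.4, 0.1]
width: 0.0516
grasp_force: 0.0
```

```bash
python3 b.py w13; python3 - <<'E'
from h import *
r.camera('scene')
for n in('jug','jug_base','jug_cap','full_bay','bay'):
    for d in r.landmark_of('scene',n)[:3]: print(n,round(d['p'],2),at_z('scene',d['at'],.025 if '_b' in n or '_c' in n else 0))
E
```

```text
[ 0.6606 -0.1408  0.0194] 30.7 0.05164314456900304
235 231 [ 0.6704 -0.1571  0.    ]
245 230 [ 0.6699 -0.1496  0.    ]
255 230 [ 0.6701 -0.1421  0.    ]
265 230 [ 0.6704 -0.1346  0.    ]
275 229 [ 0.6698 -0.1271  0.    ]
jug 0.61 [ 0.66588907 -0.36851976  0.        ]
jug 0.58 [0.66761908 0.39992929 0.        ]
jug_cap 0.48 [0.6894579  0.39877368 0.025     ]
jug_cap 0.47 [ 0.80827392 -0.15646099  0.025     ]
full_bay 0.92 [0.74950523 0.10019786 0.025     ]
bay 0.75 [ 0.75659727 -0.13974092  0.        ]
bay 0.2 [ 0.66820996 -0.22272764  0.        ]
```

servo_tool([
  [[0.1, -0.03, 0.001, 0, 0], [0.1, -0.04, 0.0014, 0.04, 0], [0.1, -0.04, 0.0014, 0.09, 0], [0.1, -0.02, 0.001, 0.135, 0], [0.1, 0.01, 0, 0.18, 0]],
])

```text
time_s: 31.65
tool_pos: [0.6688, -0.1409, 0.1995]
eef_rot: [0.055, 3.139, -0.001]
contact_force: [1.0, -0.8, -0.7]
width: 0.0521
grasp_force: 0.0
```

servo_tool([
  [[0.1, 0.01, 0, 0.04, 0], [0.1, 0.01, 0, 0.04, 0]],
])

```text
time_s: 31.85
tool_pos: [0.681, -0.141, 0.2422]
eef_rot: [0.054, 3.132, -0.003]
contact_force: [-0.3, 1.0, -0.1]
width: 0.0517
grasp_force: 0.0
```

```bash
python3 - <<'E'
from h import *
np.set_printoptions(precision=4,suppress=True)
print(r.read_state()['tool_pos'])
w=save('wrist','w14.png')[:,:,::-1]
for n,z in dict(jug=0,jug_cap=.025,jug_base=.025,bay=0,socket=.106,bay_mouth=0).items():
    for d in r.landmark_of('wrist',n)[:2]: print(n,round(d['p'],2),np.round(d['at']),at_z('wrist',d['at'],z))
s=save('scene','s14.png')[:,:,::-1]
t=save('top','t14.png')[:,:,::-1]
for n in('jug','jug_cap','jug_base','plug','plug_grip','plug_mid'):
    for d in r.landmark_of('scene',n)[:4]: print('scene',n,round(d['p'],2),np.round(d['at']),at_z('scene',d['at'],.025 if n!='jug' else 0))
u=lambda im,a,b,W,H:cv2.resize(im[a[0]:a[1],b[0]:b[1]],(W,H),interpolation=cv2.INTER_CUBIC)
o=np.zeros((600,800,3),np.uint8)
o[:300,:400]=u(w,(0,384),(0,512),400,300); o[:300,400:]=u(s,(195,285),(115,235),400,300)
o[300:,:400]=u(s,(135,195),(125,205),400,300); o[300:,400:]=u(w,(160,310),(156,356),400,300)
cv2.imwrite('pics/c14.png',o)
E
```

```text
[ 0.681  -0.141   0.2422]
jug 0.71 [ 95. 165.] [ 0.6658 -0.3787  0.    ]
jug_base 0.44 [254. 174.] [ 0.6814 -0.1437  0.025 ]
bay 0.75 [254. 211.] [ 0.7434 -0.1468  0.    ]
socket 0.6 [260. 224.] [ 0.7241 -0.1384  0.106 ]
scene jug 0.82 [346. 318.] [0.6685 0.396  0.    ]
scene jug 0.6 [131. 202.] [ 0.6666 -0.3585  0.    ]
scene jug_cap 0.51 [168. 171.] [ 0.5022 -0.3394  0.025 ]
scene jug_cap 0.47 [143. 254.] [ 0.8077 -0.1562  0.025 ]
scene plug 0.66 [192. 271.] [ 0.7767 -0.0063  0.025 ]
scene plug 0.51 [175. 161.] [ 0.4452 -0.3548  0.025 ]
scene plug_grip 0.6 [188. 256.] [ 0.7441 -0.0482  0.025 ]
scene plug_grip 0.46 [155. 173.] [ 0.5337 -0.3695  0.025 ]
scene plug_mid 0.77 [191. 260.] [ 0.7495 -0.0309  0.025 ]
scene plug_mid 0.66 [166. 171.] [ 0.5054 -0.3435  0.025 ]
```

View pics/c14.png

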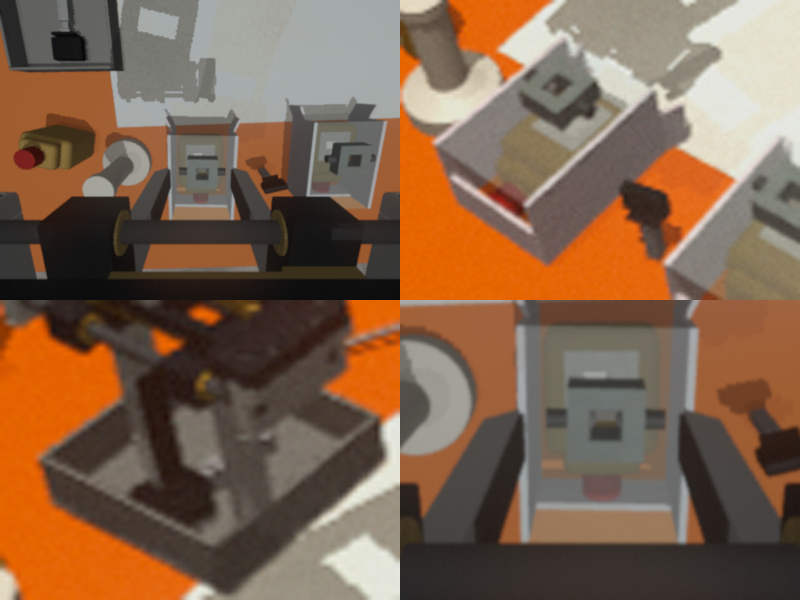

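The last composite shows the following:
- **Plug:** it lies inside the bin, paddle end at lower-left panel (175,500).
- **Jug:** it is straight inside the free bay, with its cap at (602,490) reaching the white top edge of the back wall at row ~503 (lower right).

I'll check that gap numerically.

```bash
python3 - <<'E'
from h import *
np.set_printoptions(precision=4,suppress=True,linewidth=150)
w=cv2.imread('pics/w14.png')[:,:,::-1].astype(int)
for row in range(240,272): print(row,w[row,245:247].mean(0).astype(int),w[row,256:259].mean(0).astype(int),w[row,267:269].mean(0).astype(int))
for row in(252,256,260,262,264):print(row,at_z('wrist',(257,row),.04)[:2],at_z('wrist',(257,row),.0)[:2])
for row in range(165,182,2): print(row,w[row,240:243].mean(0).astype(int),at_z('wrist',(241,row),.0)[0])
E
```

```text
240 [108 110 102] [108 110 103] [110 113 108]
241 [110 109  95] [110 109  97] [111 110  99]
242 [111 108  92] [111 108  93] [112 109  94]
243 [111 107  91] [110 107  91] [111 107  91]
244 [110 106  90] [109 105  90] [111 106  91]
245 [108 104  89] [109 105  90] [108 104  89]
246 [109 102  88] [106 101  88] [109 102  88]
247 [114 100  85] [104  92  84] [115 101  85]
248 [116 100  87] [106  86  83] [118 102  86]
249 [113 104  97] [106  85  82] [116 105  95]
250 [111 108 106] [106  84  81] [112 109 105]
251 [110 109 108] [106  84  81] [110 110 109]
252 [110 109 108] [107  84  81] [109 110 109]
253 [109 108 108] [106  83  81] [110 110 109]
254 [109 108 108] [106  83  81] [110 110 110]
255 [108 108 107] [107  83  81] [110 110 109]
256 [109 109 108] [107  83  81] [111 111 111]
257 [110 111 110] [111  84  82] [111 111 111]
258 [110 111 110] [124  89  86] [111 112 112]
259 [110 112 111] [129  92  90] [112 112 112]
260 [115 116 116] [124 102 100] [114 114 114]
261 [133 134 133] [130 125 124] [128 128 129]
262 [151 152 152] [148 149 149] [149 150 150]
263 [158 159 157] [157 157 156] [159 160 1
[... 194 characters left out ...]
55 121  91] [156 122  92] [156 122  91]
269 [156 122  91] [156 122  91] [156 122  91]
270 [155 121  91] [156 122  92] [156 123  92]
271 [156 121  91] [155 122  91] [156 122  91]
252 [ 0.7941 -0.1435] [ 0.814 -0.144]
256 [ 0.8005 -0.1437] [ 0.821  -0.1443]
260 [ 0.8068 -0.1439] [ 0.8281 -0.1445]
262 [ 0.81  -0.144] [ 0.8316 -0.1446]
264 [ 0.8133 -0.1442] [ 0.8352 -0.1448]
165 [101  65  48] 0.6730303147301434
167 [101  65  48] 0.6760104377131199
169 [100  64  47] 0.6790010351903184
171 [79 62 48] 0.6820021624823658
173 [95 91 79] 0.6850138753001411
175 [107 103  92] 0.6880362297482223
177 [111 107  93] 0.6910692823283707
179 [114 109  94] 0.6941130899430519
181 [115 110  95] 0.6971677098989939
```

The cap's red runs unbroken to the back wall's top edge (row 260, 1.6 mm per pixel), so the cap is home to within about 1 mm. The plug is in the bin and the gripper is clear, so I'm handing in.

```bash
python3 -c "
from workcell import r
s=r.read_state();print(s['time_s'],s['contact_force'],abs(s['qd']).max());print(r.sign_off())"
```

```text
32.6 [-0.21597142  0.21385249 -0.38174142] 0.001508147720853076
the job is handed in; nothing more can be done
None
```

Handed in at 32.6 s, result not reported: the plug lies in the grey bin and the jug is in the free bay, cap within about 1 mm of the back wall. The fingers can't pass under the roof, so the jug glided the last ~12 mm after a 0.38 m/s push. That push was calibrated to be nearly spent at the wall; I did not measure the contact speed.

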